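# Turn the drawer front over in the stripping tray

### The job

The old drawer front lies plain back up in the stripping tray with the scraper left on top of it: put the scraper flat in the wooden tool tray first. Then turn the drawer front over without picking it up out of the tray: push it up the tray's sloping back plate until it leans there, then bring its top edge back over and let it down gently so that it lies flat on the mat with its raised face up. Leave the tin, jar, bun foot and brush where they are.

Things in the scene. Friction and masses are not known exactly. Their poses are not given: they have to be found in the camera images.
- panel: Old drawer front: dark wooden board, 165 mm (x) by 120 mm (y), 130-250 g. Slab 11 mm thick (z = -3 to +8 mm); back (+z) plain, with knob hole and thin groove; face (-z) with a raised field 129 x 84 x 5 mm (z = -8 to -3 mm). Origin at its centre. Starts on its field, z up, origin 8 mm above the mat, y axis within 0.6 rad of the tray's y. Friction about 0.35 on the bare plate, 0.6 on the mat.
- tray: Stripping tray, fixed: sheet steel with a black rubber mat. Origin on the bench under its middle, z up. Mat top 5 mm above the bench, x = -165 to 165, y = -203 to 132 mm. A bare steel back plate rises on its +y side. Lips (heights above the bench): 23 mm at x = +-169 mm, 15 mm at y = -209 mm.
- plate_foot (a point): Middle of the foot line of the tray's back plate, at mat height (tray x = 0, y = 135, z = 5 mm); the line runs along the tray's x, 340 mm long. The flat plate rises from it leaning outward (+y), 55 degrees from the horizontal. Pushed in to this line by its lower long edge, the drawer front lies on the plate and stays leaning there by itself, its last 35 mm standing out past the rim.
- plate_rim (a point): Middle of the plate's upper rim, a round bead (tray x = 0, y = 181, z = 71 mm; bead top 73 mm above the bench). Behind it, beyond the tray, the space is free.
- scraper: Scraper lying on the drawer front: wooden handle 105 x 26 x 18 mm (x = -80 to +25 mm), flat steel blade up to 50 mm wide and 2 mm thick from x = 22 to x = 100 mm, flush with the handle's underside; 180 mm long, 70-120 g. Origin on the underside, under the place to grip the handle, near the centre of mass; x points to the blade, z up. It starts flat on the back of the drawer front, turned any way.
- tooltray: The tool tray, fixed on the bench: open shallow plywood till 260 mm (x) by 130 mm (y), 40 mm high, walls and floor 7 mm thick. Origin on the bench under its middle. It stands on the left or on the right of the stripping tray.
- tin: Bystander: round steel tin, 96 mm across, 62 mm high, standing on the other side of the stripping tray from the tool tray. Origin at the centre of its underside.
- jar: Bystander: glass jar with steel lid, 68 mm across, 105 mm high, standing just beyond the far (+x) lip of the stripping tray. Origin at the centre of its underside.
- bunfoot: Bystander: turned wooden bun foot, 62 mm across, 64 mm high, standing beyond the far (+x) lip of the stripping tray. Origin at the centre of its underside.
- brush: Bystander: wire brush, 205 x 37 x 28 mm, lying bristles down just outside the stripping tray's low -y lip. Origin at the middle of its length, on the bench.
Mind the look-alikes: they are no part of the job. Several things have the shape of the scraper; the one meant has the colours described above.

How it is judged:
On the way, in this order (a step that is already met when the one before it is completed fails the run):
1. the scraper lies flat in the tool tray, let go (z of scraper in the frame of tooltray below 0.014 m and x of scraper in the frame of tooltray between -0.06 and 0.06 m and y of scraper in the frame of tooltray between -0.05 and 0.05 m and angle between scraper's own z axis and vertical below 0.15 rad and contact force between the fingers and scraper below 0.1 N), for 0.2 s.
2. the drawer front has been pushed up the sloping plate and leans there, raised face to the plate, tilted 43 to 80 degrees (angle between panel's own z axis and vertical between 0.75 and 1.4 rad and y of panel in the frame of tray above 0.125 m and z of panel in the frame of tray below 0.095 m), for 0.2 s.
At the end, for the whole second after the job is handed in: Drawer front flat on the tray's mat (4 mm of its resting height, 5 degrees of level), raised face up, at rest; scraper flat on the floor of the tool tray (9 degrees of level), at rest; tin, jar, bun foot and brush within 25 mm of where they started (angle between panel's own z axis and vertical above 3.06 rad and z of panel in the frame of tray between 0.009 and 0.017 m and x of panel in the frame of tray between -0.09 and 0.09 m and y of panel in the frame of tray between -0.15 and 0.085 m and linear speed of each of panel, scraper below 0.01 m/s and z of scraper in the frame of tooltray below 0.014 m and x of scraper in the frame of tooltray between -0.06 and 0.06 m and y of scraper in the frame of tooltray between -0.05 and 0.05 m and angle between scraper's own z axis and vertical below 0.15 rad and distance of each of tin, jar, bunfoot, brush from where it was at the start of the episode below 0.025 m); the robot touches nothing.
It fails at once if the drawer front was picked up (its centre more than 100 mm above the bench) (z of panel in the frame of tray above 0.1 m).
It fails at once if the drawer front was let fall or slammed down (its centre faster than 0.6 m/s) (linear speed of panel above 0.6 m/s).
It fails at once if the tin, jar, bun foot or brush was displaced by more than 25 mm (distance of any of tin, jar, bunfoot, brush from where it was at the start of the episode above 0.025 m).
It also fails if it takes over 72 s, if anything falls off the work surface, if the arm or the gripper's body presses on something with over 40 N, if the wrist force passes 120 N, or if a joint passes its speed limit or range.

### The arm

A 7-joint arm with a two-finger parallel gripper is mounted at the origin on the work surface. World frame = base frame: x ahead of the robot, y to its left, z up, the work surface at z = 0. Lengths are in m, angles in rad, forces in N, time in s.
With the tool pointing down it reaches from about 0.35 to 0.9 m from the base axis. Payload 8.1 kg.
Tool frame: the origin (TCP) lies on the centre line of the jaws, within the pads' length; the fingertips stand 14 mm ahead of it and the grasp point (between the pads) lies 5 mm behind it; z points along the fingers, y is the line along which they close (so a half turn about z gives the same grasp; the last joint's range is limited). The gripper opens to 92 mm and grips with 3 to 60 N. Pads are 19 mm wide; open, the fingers measure 130 mm over their backs; the gripper's body (75 mm by 190 mm) begins 47 mm behind the grasp point.
Start: joints at [-1.334, 0.434, 0.025, 1.573, -0.012, 1.134, -0.075], TCP at [0.208, 0.589, 0.241] pointing down, gripper open.
Joint ranges: [-2.62, 2.62], [-0.44, 2.09], [-1.27, 1.32], [0.08, 2.57], [-1.32, 4.46], [0.12, 2], [-2.74, 2.74]. Speed limits (rad/s): [2.22, 2.22, 3.01, 3.01, 3.14, 3.14, 3.14].

### API

Orientations are given as a unit quaternion [w, x, y, z].
In Python, from station import robot, imaging gives the robot as it stands. Calls block until the motion is done:
- robot.move_pose(position, orientation): joint-space move of the TCP to a pose.
- robot.move_straight(position, orientation=None, max_speed=0.15, contact_N=None): straight line of the TCP; orientation=None keeps the orientation; max_speed is the mean speed in m/s. With contact_N (N) it stops when the force on the tool has changed by that much, and returns True; else False.
- robot.goto_joints(angles): joint-space move.
- robot.gripper_open() and robot.grab(force=None): open the fingers fully, or close them until they stop; force is the grip in N (None keeps the last).
- robot.sleep(seconds).
- robot.inverse_kinematics(position, orientation): joint angles nearest the present ones, or None.
- imaging.snapshot(name): name is "scene" or "top" or "wrist"; returns a dict with "color" (480x640x3 uint8, red, green, blue), "range_z" (480x640 float32, m along the optical axis (not along the pixel's ray), 0 where there is no reading), "camera_matrix" (3x3 intrinsics, pixels), "dist_coeffs" ([k1, k2, p1, p2, k3] as OpenCV has them; the pictures are not rectified), "xyz" and "orientation" of the camera in the world. Camera axes: x right, y up, looking along -z (the intrinsics and any distortion apply to the point x, -y, -z); pixel columns grow to the right and rows downward; lengths in m; the calibration is good to about 2 mm. A picture is of the moment at which its call begins.
A pose or a line that the arm cannot do raises robot.PlanningError and nothing moves.
- robot.finish_job(): hands the job in; it is judged then, once.
Readings, each from a call of its own:
- robot.read_clock(): time.
- robot.read_q(): joint angles.
- robot.read_qvel(): joint speeds.
- robot.read_effort(): joint torques, N m.
- robot.read_eef_pos(): TCP position.
- robot.read_tool_rot(): TCP orientation.
- robot.read_wrist_force(): force on the tool from outside, world axes, zero at the start.
- robot.read_ft_torque(): the same for the moment, N m.
- robot.read_opening(): finger opening in m.
- robot.read_grip_force(): force on a finger pad.
Only numpy, scipy, OpenCV 4.12 (cv2) and the standard library are available. Lean on these libraries where they do the work, as an engineer would, in place of code of your own. Each camera call takes 0.05 s, during which the arm holds its last target. There are 200 camera calls.

## Working session

There is one attempt and no reset: what is moved stays moved. The work goes in short steps, each a Python script; the robot and the scene stay as the last script left them, time stands still between calls to the robot, and variables do not carry over. Pictures are saved under pics/ and viewed, at most 10 in all, crops included, and the job is handed in when it is done.

```bash
ls; mkdir -p pics
cat > h.py <<'E'
import numpy as np, cv2
from scipy.spatial.transform import Rotation as R
from station import robot, imaging
def quat(Rm):
    q=R.from_matrix(Rm).as_quat(); return [q[3],q[0],q[1],q[2]]
def rot(q): return R.from_quat([q[1],q[2],q[3],q[0]]).as_matrix()
def cam(s): return np.array(s["xyz"]),rot(s["orientation"])
def ray(s,px):
    px=np.asarray(px,float).reshape(-1,1,2)
    n=cv2.undistortPoints(px,np.array(s["camera_matrix"]),np.array(s["dist_coeffs"])).reshape(-1,2)
    d=np.c_[n[:,0],-n[:,1],-np.ones(len(n))]
    c,r=cam(s); return c,d@r.T
def onplane(s,px,z):
    c,d=ray(s,px); return c+d*((z-c[2])/d[:,2])[:,None]
def cloud(s):
    h,w=s["range_z"].shape
    u,v=np.meshgrid(np.arange(w),np.arange(h))
    c,d=ray(s,np.c_[u.ravel(),v.ravel()])
    return (c+d*s["range_z"].reshape(-1,1)).reshape(h,w,3)
def proj(s,P):
    c,r=cam(s); p=(np.atleast_2d(P)-c)@r; p=p*[1,-1,-1]
    return cv2.projectPoints(p,np.zeros(3),np.zeros(3),np.array(s["camera_matrix"]),np.array(s["dist_coeffs"]))[0].reshape(-1,2)
def save(n,im): cv2.imwrite(f"pics/{n}.png",cv2.cvtColor(im,cv2.COLOR_RGB2BGR))
E
python3 - <<'E'
from h import *
import pickle
for n in("top","scene"):
    s=imaging.snapshot(n); save(n+"0",s["color"]); pickle.dump(s,open(n+"0.pkl","wb")); print(n,s["xyz"],(s["range_z"]>0).mean())
E
```

```text
pics
top [ 0.43389644 -0.04808367  1.32966457] 0.9959798177083333
scene [0.93621282 0.45233283 1.03111214] 0.9959602864583333
```

View pics/top0.png

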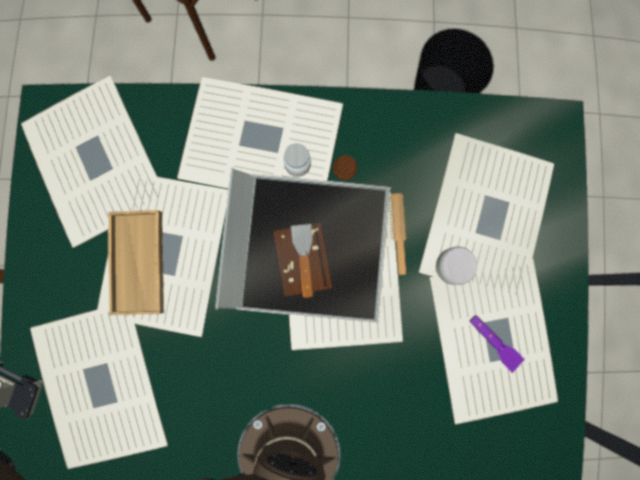

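View pics/scene0.png

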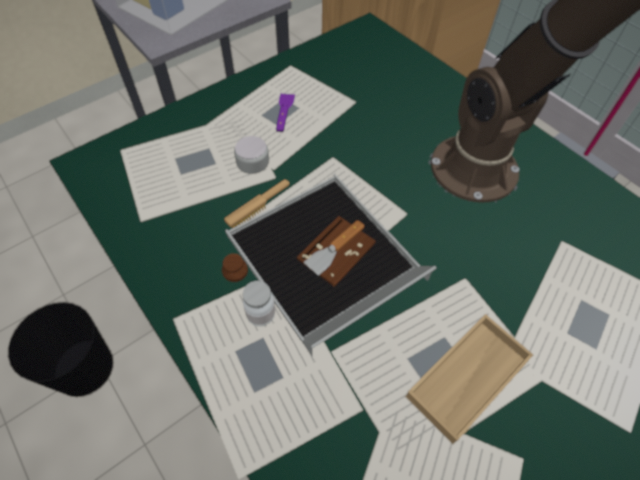

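The images show these scraper look-alikes in the top view: orange-brown handle with steel blade on the panel at (304,260), a purple one at (497,343), and the wire brush at (400,235). By the description I choose (304,260). The tool tray is at (136,262), the back plate at the left (235,240), tin (457,265), jar (297,158) and bun foot (345,167).

```bash
cat > m.py <<'E'
from h import *
import pickle
s=pickle.load(open("top0.pkl","rb")); im=s["color"]; C=cloud(s)
hsv=cv2.cvtColor(im,cv2.COLOR_RGB2HSV)
H,S,V=[hsv[...,i].astype(int) for i in range(3)]
u,v=np.meshgrid(np.arange(640),np.arange(480))
def box(m,z,name,roi):
    m=m&(u>roi[0])&(u<roi[2])&(v>roi[1])&(v<roi[3])
    m=cv2.morphologyEx(m.astype(np.uint8),cv2.MORPH_OPEN,np.ones((3,3)))
    cs=cv2.findContours(m,0,cv2.CHAIN_APPROX_NONE)[0]; c=max(cs,key=cv2.contourArea)
    P=onplane(s,c.reshape(-1,2),z)[:,:2]
    r=cv2.minAreaRect((P*1000).astype(np.float32)); print(name,np.round(r[0],1),np.round(r[1],1),round(r[2],1)); 
    q=onplane(s,[[0,0]],z); return r,m
print("colors mat",im[200,330],"panel",im[270,285],im[280,322],"handle",im[285,306],"blade",im[240,302],"plate",im[240,235],"till",im[260,136])
Z=C[...,2]
print("Z mat",np.median(Z[200:215,340:370]),"panel",np.median(Z[280:290,285:295]),"bench",np.median(Z[380:400,200:220]),"till floor",np.median(Z[240:290,128:145]))
box((Z>0.025),0.04,"till",(90,190,185,340))
box((H<15)&(S>80)&(V>50),0.021,"panel",(255,205,350,310))
box((V<60),0.005,"mat",(235,165,400,330))
box((H<20)&(S>150)&(V>130),0.039,"handle",(255,205,350,310))
box((S<90)&(V>90),0.023,"blade",(288,218,320,262))
box(Z>0.045,0.06,"tin",(430,240,485,290)); box(Z>0.07,0.105,"jar",(275,135,320,177)); box(Z>0.045,0.06,"bun",(330,150,365,182))
box(Z>0.06,0.071,"rim",(200,160,260,320));box((H<25)&(S>80)&(V>100),0.028,"brush",(390,190,410,280))
save("crop0",cv2.resize(im[170:325,210:410],None,fx=4,fy=3.8,interpolation=cv2.INTER_CUBIC))
E
python3 m.py
```

```text
colors mat [46 45 42] panel [173 160 130] [90 58 38] handle [166 109  51] blade [158 161 158] plate [122 130 125] till [184 152 108]
Z mat 0.005872239402436197 panel 0.021688066902894376 bench 0.0007062393027924552 till floor 0.0076047112442210185
till [472.4 400.5] [260.  134.9] 4.0
panel [488.1 -21.2] [182.  122.5] 12.3
mat [595.4 -19.6] [262.3 185.6] 86.2
handle [437.5 -31.1] [69.5 23.3] 6.2
blade [543.3 -22.5] [77.7 70.1] 1.8
tin [ 489.  -401.1] [93.4 93. ] 0.8
jar [7.329e+02 2.000e-01] [68.3 64.3] 1.8
bun [ 727.6 -119.5] [45.4 47.1] 2.0
rim [538.5 165.8] [ 18.3 341.9] 86.7
brush [ 565.9 -260.9] [204.9  29.2] 5.1
```

View pics/crop0.png

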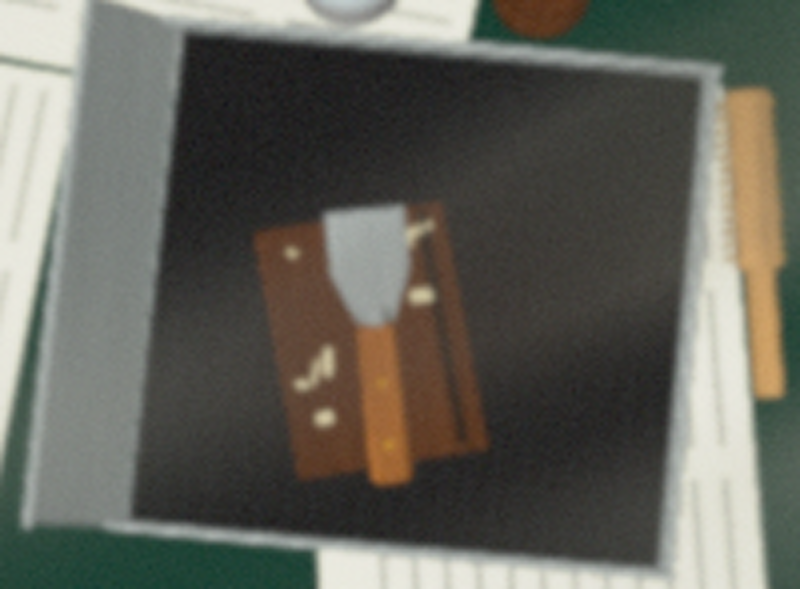

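The crop confirms the target: orange wooden handle from crop (392,483) to (373,325), and a grey blade ending at (365,210). It lies on the dark brown panel, whose corners are at crop (255,235), (440,203), (488,450) and (300,478).

```bash
cat > m2.py <<'E'
from h import *
import pickle
s=pickle.load(open("top0.pkl","rb")); C=cloud(s).reshape(-1,3)
f=lambda p:np.array(p,float)/[4,3.8]+[209.9,169.9]
# plate: plane fit in z .02-.06
m=(C[:,2]>.02)&(C[:,2]<.06)&(C[:,0]>.40)&(C[:,0]<.67)&(C[:,1]>.10)&(C[:,1]<.2)
P=C[m]
for _ in range(3):
    c=P.mean(0); n=np.linalg.svd(P-c,full_matrices=False)[2][2]; n*=np.sign(n[2]); d=(P-c)@n; P=P[abs(d)<.004]
print("plate normal",n,"slope",np.degrees(np.arccos(n[2])),len(P),d.std())
tx=np.cross(n,[0,0,1]); tx/=np.linalg.norm(tx); tx*=np.sign(tx[0]); ty=np.array([-tx[1],tx[0],0])
k=((n@c)-n[2]*.005)/(n@ty)  # ty coordinate of foot
print("tx",tx,"yaw",np.degrees(np.arctan2(tx[1],tx[0])))
rim=C[(C[:,2]>.05)&(C[:,2]<.08)&(C[:,1]>.12)&(C[:,1]<.22)&(C[:,0]>.3)&(C[:,0]<.8)]
q=rim@tx; xm=(np.percentile(q,.3)+np.percentile(q,99.7))/2; print("rim len",np.ptp(np.percentile(q,[.3,99.7])))
o=tx*xm+ty*(k-.135); print("tray origin",o)
# check with mat corners right lip
L=onplane(s,[f([720,68]),f([668,570])],.015); print("lip pts in tray",(L-o)@tx,(L-o)@ty)
p=onplane(s,[f(x) for x in([255,235],[440,203],[488,450],[300,478])],.021)
print("panel c",p.mean(0),"tray",(p.mean(0)-o)@tx,(p.mean(0)-o)@ty,"edges",[np.linalg.norm(p[i]-p[i-1]) for i in range(4)],"yaw long",np.degrees(np.arctan2(*(p[0]+p[1]-p[2]-p[3])[[1,0]])))
he=onplane(s,[f([392,484])],.036)[0]; nk=onplane(s,[f([373,325])],.031)[0]; be=onplane(s,[f([365,209])],.023)[0]
print("scraper",he,nk,be,np.linalg.norm((be-he)[:2]),"yaw",np.degrees(np.arctan2(*(be-he)[[1,0]])),np.degrees(np.arctan2(*(nk-he)[[1,0]])),"origin",he+(be-he)*80/180)
t=C[(C[:,2]>.033)&(C[:,2]<.047)&(C[:,1]>.3)&(C[:,1]<.5)&(C[:,0]>.3)&(C[:,0]<.65)]
print("till",cv2.minAreaRect((t[:,:2]*1000).astype(np.float32)),t[:,2].mean())
print("eef",robot.read_eef_pos(),robot.read_tool_rot(),robot.read_clock())
E
python3 m2.py
```

```text
plate normal [-0.05368839 -0.8077321   0.5871    ] slope 54.04851540845961 1460 0.0017094192847796135
tx [ 0.99779829 -0.06632172 -0.        ] yaw -3.8027459781536024
rim len 0.3394438174378889
tray origin [ 0.52592821 -0.01396717  0.        ]
lip pts in tray [ 0.17126675 -0.16449828] [-0.21190292 -0.20801385]
panel c [ 0.49283145 -0.02051932  0.021     ] tray -0.03258933497039703 -0.008732751953644861 edges [np.float64(0.16211735566870447), np.float64(0.1178331345902916), np.float64(0.16525705613713), np.float64(0.11820295292730928)] yaw long 12.046601160907384
scraper [ 0.40013662 -0.03686054  0.036     ] [ 0.50286341 -0.0218459   0.031     ] [ 0.57960251 -0.01420712  0.023     ] 0.18088997316921446 yaw 7.194218611605919 8.31552268451673 origin [ 0.47989924 -0.02679235  0.03022222]
till ((472.24346923828125, 402.0775146484375), (260.3789978027344, 133.91758728027344), 4.248701095581055) 0.039714524782642986
eef [0.20822807 0.58882684 0.24001856] [-3.51664528e-05  1.69122691e-01  9.85594743e-01 -7.19133115e-04] 0.1
```

```bash
cat >> h.py <<'E'
def tool(z,y):
    z=np.array(z,float);z/=np.linalg.norm(z);y=np.array(y,float);y-=z*(y@z);y/=np.linalg.norm(y)
    return np.c_[np.cross(y,z),y,z]
def down(yaw): return tool([0,0,-1],[-np.sin(yaw),np.cos(yaw),0])
TY=np.radians(-3.7); O=np.array([.526,-.014,0]); RT=R.from_euler('z',TY).as_matrix()
def T2W(p): return O+RT@np.array(p,float)
def W2T(p): return (np.asarray(p)-O)@RT
E
python3 - <<'E'
from h import *
a=np.radians(7.5); q=quat(down(a)); p=np.array([.480,-.027,0]); b=np.radians(4.2); q2=quat(down(b)); t=np.array([.472,.402,0])
robot.gripper_open()
robot.move_pose(p+[0,0,.12],q)
robot.move_straight(p+[0,0,.042],q,.12)
robot.grab(25); print("open",robot.read_opening(),robot.read_grip_force())
robot.move_straight(p+[0,0,.14],q)
s=imaging.snapshot("top"); save("top1",s["color"])
robot.move_pose(t+[0,0,.12],q2)
robot.move_straight(t+[0,0,.0565],q2,.08)
print(robot.read_eef_pos(),robot.read_opening(),robot.read_clock())
s=imaging.snapshot("top"); save("top2",cv2.resize(np.hstack([imaging.snapshot("scene")["color"][290:460,380:580],s["color"][190:360,70:270]]),None,fx=2,fy=2))
E
```

```text
open 0.025587780171753345 24.99841421842575
[0.47230554 0.40218109 0.05686319] 0.025408529715060264 7.9667
```

View pics/top2.png

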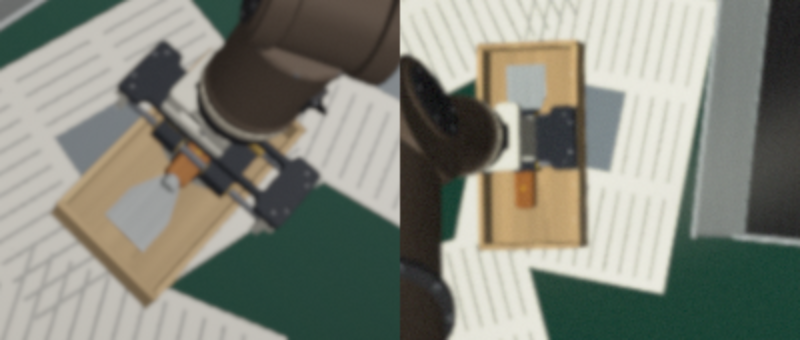

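The scraper is held level over the till: handle at right-tile (525,190), blade at (525,85). It is aligned with the walls and inside them. Releasing it now, then planning the push and flip.

```bash
cat >> h.py <<'E'
RX=lambda a:R.from_euler('x',a).as_matrix()
def pushq(sgn,tilt=0): # tool y along tray x; tilt>0: tips toward +y
    return quat(RT@tool([0,np.sin(tilt),-np.cos(tilt)],[sgn,0,0]))
def panelpose(th,yp,x,z0=.006):
    "tray-frame origin+axes of panel with lowest corner at (yp,z0); th slope, 0=start attitude, pi=flipped"
    Rp=RX(th); cz=-.003 if th<=np.pi/2 else .008
    return np.array([x,yp,z0])-Rp@np.array([0,-.06,cz]),Rp
def gripat(th,yp,x,sgn,ins=.012,z0=.006):
    "TCP pose pinching the top edge; tips ins deep"
    c,Rp=panelpose(th,yp,x,z0)
    tip=c+Rp@np.array([0,.06-ins,.0025]); z=-Rp[:,1]
    return T2W(tip-z*.014),quat(RT@tool(z,sgn*Rp[:,2]))
E
python3 - <<'E'
from h import *
robot.gripper_open(); robot.sleep(.3)
e=robot.read_eef_pos(); robot.move_straight(np.array(e)+[0,0,.15],max_speed=.25)
s=imaging.snapshot("top"); save("top3",cv2.resize(np.hstack([imaging.snapshot("scene")["color"][290:460,380:580],s["color"][190:360,70:270]]),None,fx=2,fy=2))
C=cloud(s); f=C[(C[...,2]>.004)&(C[...,2]<.06)&(abs(C[...,0]-.472)<.115)&(abs(C[...,1]-.402)<.05)]
print("z pct",np.percentile(f[:,2],[5,50,95,99.5]),robot.read_clock(),robot.read_q())
for sg in(1,-1):
  for y in(-.16,-.05,.13):
    print("push",sg,y,np.round(robot.inverse_kinematics(T2W([-.02,y,.022]),pushq(sg,.14)),2) if robot.inverse_kinematics(T2W([-.02,y,.022]),pushq(sg,.14)) is not None else None)
  for d in(55,75,90,110,130,140,145,150):
    j=robot.inverse_kinematics(*gripat(np.radians(d),.13-.03*(d-55)/90,-.02,sg)); print("flip",sg,d,None if j is None else np.round(j,2))
E
```

```text
z pct [0.00480948 0.00880834 0.02430786 0.02889847] 10.3583 [-1.07178083  0.47275329  0.41009604  1.65704244 -0.209405    1.05894553
  1.04609775]
push 1 -0.16 [-0.17  0.7   0.72  2.03 -0.84  0.8   1.05]
push 1 -0.05 [-0.31  0.63  0.6   2.09 -0.8   0.7   0.81]
push 1 0.13 [-0.62  0.62  0.54  2.08 -0.8   0.63  0.44]
flip 1 55 [-1.34  1.    1.14  1.73 -0.34  1.17 -1.78]
flip 1 75 [-1.22  0.76  1.15  1.91 -0.52  1.   -1.5 ]
flip 1 90 [-1.05  0.65  1.15  2.01 -0.74  0.98 -1.16]
flip 1 110 [-0.75  0.69  1.15  2.07 -1.07  1.2  -0.65]
flip 1 130 [-0.4   0.92  1.14  2.06 -1.27  1.64 -0.23]
flip 1 140 [-0.19  0.95  0.95  2.01 -1.27  1.69 -0.15]
flip 1 145 [-0.14  1.04  0.95  1.98 -1.3   1.81 -0.08]
flip 1 150 [ 0.    1.01  0.76  1.94 -1.26  1.75 -0.09]
push -1 -0.16 [ 1.03  0.88 -1.08  1.93  0.82  0.9   2.64]
push -1 -0.05 [ 0.63  0.67 -0.71  2.02  0.48  0.63  2.71]
push -1 0.13 [ 0.28  0.68 -0.71  2.01  0.53  0.6   2.33]
flip -1 55 [-1.07  0.75  0.58  1.71  0.11  1.15  0.89]
flip -1 75 [-0.89  0.53  0.55  1.89 -0.04  0.91  1.14]
flip -1 90 [-0.65  0.42  0.48  1.98 -0.27  0.8   1.48]
flip -1 110 [-0.28  0.43  0.38  2.04 -0.71  0.84  2.1 ]
flip -1 130 [ 0.03  0.61  0.38  2.02 -1.02  1.12  2.62]
flip -1 140 [ 0.28  0.71  0.19  1.97 -1.02  1.2   2.72]
flip -1 145 [ 0.42  0.77  0.06  1.93 -0.99  1.21  2.73]
flip -1 150 [ 0.56  0.84 -0.08  1.89 -0.94  1.2   2.72]
```

View pics/top3.png

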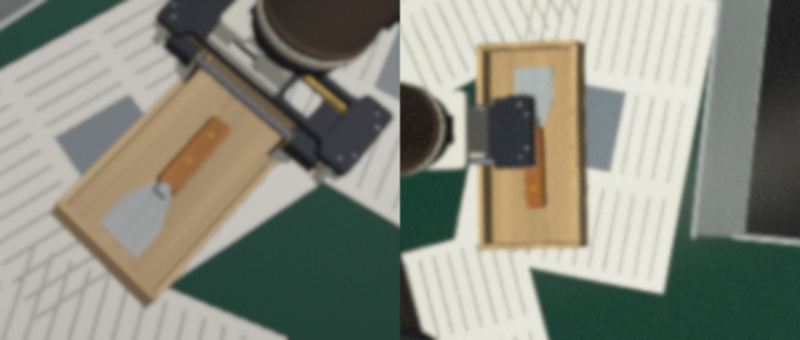

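The scraper lies flat in the till: blade at left-tile (135,220), handle at (200,150). Next is the two-finger push up the plate.

Run:
```python
from h import *
q=pushq(1,.08); x=-.033
robot.move_pose(T2W([x,-.128,.10]),q)
robot.move_straight(T2W([x,-.128,.0215]),q,.15)
print(robot.read_wrist_force())
print(robot.move_straight(T2W([x,-.01,.0215]),q,.06,contact_N=25),W2T(robot.read_eef_pos()),robot.read_wrist_force(),robot.read_clock())
s=imaging.snapshot("top"); save("t4",s["color"])
print(robot.move_straight(T2W([x,.070,.0212]),q,.05,contact_N=30),W2T(robot.read_eef_pos()),robot.read_wrist_force(),robot.read_clock())
a=imaging.snapshot("scene")["color"][150:350,220:450]; b=imaging.snapshot("top")["color"][150:350,200:430]
save("t5",cv2.resize(np.hstack([a,b]),(800,348)))
```

```text
[ 0.82089136 -0.30667775 -0.01909519]
False [-0.03298098 -0.01015034  0.02153639] [0.66861887 0.76737923 0.82445758] 15.1417
False [-0.03296547  0.06985774  0.02125096] [-0.23422382 -0.85680531 -0.73380892] 16.9417
```

View pics/t5.png

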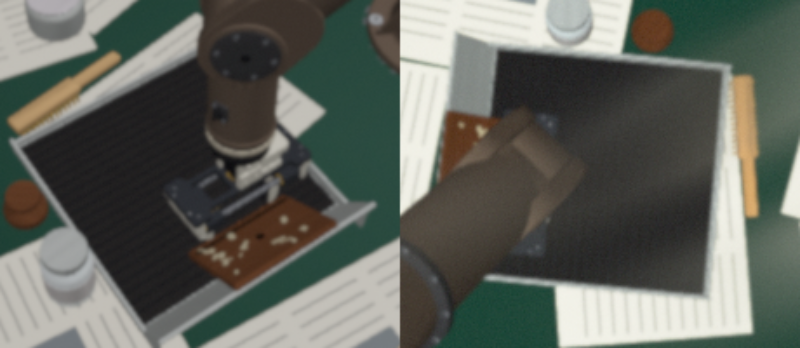

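The panel is aligned and climbing the plate (left tile, panel around (270,240), top edge over the rim). I'll push it on to the foot line.

Run:
```python
from h import *
import pickle
q=pushq(1,.08); x=-.033
print(robot.move_straight(T2W([x,.112,.0208]),q,.04,contact_N=15),W2T(robot.read_eef_pos()),robot.read_wrist_force(),robot.read_clock())
robot.move_straight(T2W([x,.05,.03]),q,.15)
robot.move_straight(T2W([x,-.03,.20]),q,.3)
j=np.array(robot.read_q()); 
robot.move_pose(T2W([x-.15,-.12,.28]),q)
S={n:imaging.snapshot(n) for n in("scene","top")}; pickle.dump(S,open("S6.pkl","wb"))
save("t6",cv2.resize(np.hstack([S["scene"]["color"][150:350,220:450],S["top"]["color"][150:350,200:430]]),(800,348)))
print(robot.read_clock())
for n in S:
    C=cloud(S[n]); P=W2T(C.reshape(-1,3)); h=cv2.cvtColor(S[n]["color"],cv2.COLOR_RGB2HSV).reshape(-1,3).astype(int)
    m=(P[:,1]>.09)&(P[:,1]<.24)&(abs(P[:,0])<.15)&(P[:,2]>.012)&(P[:,2]<.13)&(h[:,0]<20)&(h[:,1]>80)&(h[:,2]>40)
    Q=P[m]; 
    for _ in range(3):
        c=Q.mean(0); nn=np.linalg.svd(Q-c,full_matrices=False)[2][2]; nn*=np.sign(nn[2]); d=(Q-c)@nn; Q=Q[abs(d)<.004]
    print(n,len(Q),"normal",nn,"slope",np.degrees(np.arccos(nn[2])),"c",c,"x",np.percentile(Q[:,0],[.5,99.5]),"y",np.percentile(Q[:,1],[.5,99.5]),"z",np.percentile(Q[:,2],[.5,99.5]))
```

```text
False [-0.03297947  0.11169064  0.0208437 ] [ 0.4754168  -3.65106641 -0.46357157] 18.2417
20.7667
scene 1104 normal [ 0.0008657  -0.80659825  0.59109941] slope 53.76493573230536 c [-0.01915066  0.16282463  0.07153011] x [-0.10380718  0.05953928] y [0.12177733 0.19394759] z [0.01441816 0.11114918]
top 1754 normal [ 1.24981929e-04 -8.11416118e-01  5.84468877e-01] slope 54.234522561517856 c [-0.01321813  0.16025247  0.06783066] x [-0.09892063  0.05611504] y [0.12130513 0.19278962] z [0.01391022 0.11205551]
```

View pics/t6.png

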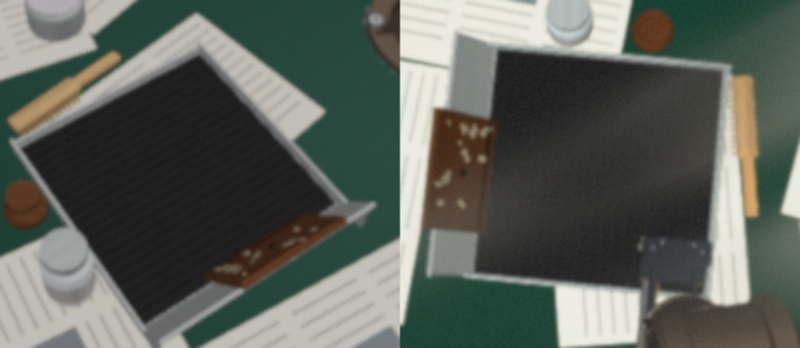

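The panel leans at 55° with its lower edge at the foot line and x centre at about -0.021 (right tile, panel (460,170)). Next: pinch the overhanging top edge and swing it past vertical, pivoting on the mat.

Run:
```python
from h import *
x=-.021; sg=-1; t0=np.radians(55)
p,q=gripat(t0,.130,x,sg,ins=.016,z0=.005); back=lambda d: p-rot(q)[:,2]*d
robot.move_pose(back(.14),q); print("clk",robot.read_clock(),np.round(robot.read_q(),2))
print(robot.move_straight(back(0),q,.12,contact_N=8),W2T(robot.read_eef_pos()))
robot.grab(35); print("open",robot.read_opening(),robot.read_wrist_force())
for d in range(60,116,5):
    t=np.radians(d)
    yp=.130-.012*(d-55)/35 if d<=90 else .107
    p,q=gripat(t,yp,x,sg,ins=.016,z0=.0065)
    robot.move_straight(p,q,.08)
    print(d,np.round(robot.read_wrist_force(),1),round(robot.read_opening(),4))
print(robot.read_clock(),np.round(robot.read_q(),2))
a=imaging.snapshot("scene")["color"][150:350,220:450]; b=imaging.snapshot("top")["color"][150:350,200:430]
save("t7",cv2.resize(np.hstack([a,b]),(800,348)))
```

```text
clk 22.3583 [-1.31  0.82  0.97  1.49 -0.11  1.44  1.12]
False [-0.02062438  0.19376712  0.10523099]
open 0.01054107838879557 [ 0.14577324 -2.40014018  0.07544131]
60 [-0.3  0.3 -2.6] 0.0105
65 [ 0.   0.6 -2.2] 0.0107
70 [ 0.6  0.7 -1. ] 0.0107
75 [ 0.   1.1 -2.1] 0.0105
80 [ 0.5  0.1 -0.8] 0.0108
85 [-1.   0.2  6.1] 0.011
90 [-2.7 -2.1 10.1] 0.0107
95 [-0.5 -2.8  7.8] 0.0105
100 [-1.5 -3.3 11.8] 0.0109
105 [-3.6 -3.5 13.6] 0.0107
110 [-1.3 -5.  13.9] 0.0107
115 [-0.8 -4.8 12. ] 0.0106
28.4083 [-0.25  0.48  0.47  2.05 -0.85  0.92  2.31]
```

View pics/t7.png

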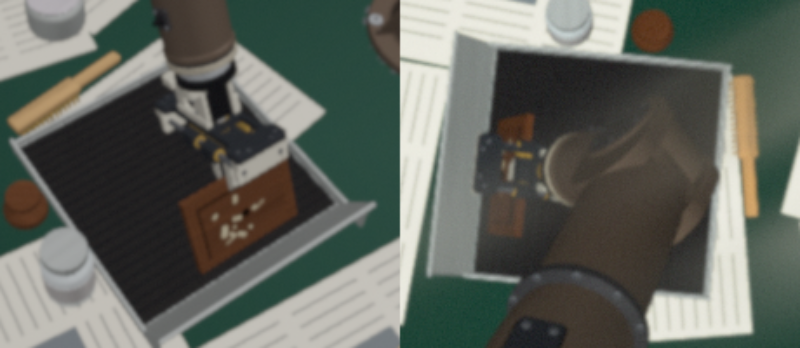

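The panel is held 25° past vertical, raised face toward +y (left tile (240,215)), lower edge on the mat. Opening the fingers lets it settle onto the lower finger.

```bash
cat > slope.py <<'E'
from h import *
def slope(n="scene"):
    s=imaging.snapshot(n); P=W2T(cloud(s).reshape(-1,3)); h=cv2.cvtColor(s["color"],cv2.COLOR_RGB2HSV).reshape(-1,3).astype(int)
    Q=P[(P[:,1]>-.12)&(P[:,1]<.13)&(abs(P[:,0])<.14)&(P[:,2]>.008)&(P[:,2]<.13)&(h[:,0]<20)&(h[:,1]>80)&(h[:,2]>40)]
    for _ in range(4):
        c=np.median(Q,0) if _==0 else Q.mean(0); nn=np.linalg.svd(Q-c,full_matrices=False)[2][2]; nn*=np.sign(nn[1]+nn[2]); d=(Q-c)@nn; Q=Q[abs(d)<(.008 if _<2 else .005)]
    print(n,len(Q),"n",np.round(nn,3),"elev",round(np.degrees(np.arccos(nn[2])),1),"c",np.round(c,4),*[np.round(np.percentile(Q[:,i],[1,99]),3) for i in range(3)],"t",robot.read_clock())
    return s
E
python3 - <<'E'
from slope import *
e=np.array(robot.read_eef_pos()); robot.move_straight(e+[0,0,.0015],max_speed=.05)
print(robot.read_wrist_force()); slope()
robot.gripper_open(); print(robot.read_opening(),robot.read_wrist_force())
a=slope()["color"][150:350,220:450]; b=slope("top")["color"][150:350,200:430]
save("t8",cv2.resize(np.hstack([a,b]),(800,348)))
E
```

```text
[-0.03498949 -0.33067939 -2.030111  ]
scene 2033 n [0.012 0.913 0.409] elev 65.9 c [-0.0124  0.098   0.0663] [-0.101  0.06 ] [0.07 0.12] [0.012 0.119] t 28.8083
0.09170376087860253 [-0.11605065  0.66032677 -1.07881286]
scene 2116 n [0.005 0.718 0.696] elev 45.9 c [-0.0074  0.0808  0.0535] [-0.103  0.059] [0.034 0.116] [0.013 0.098] t 30.1917
top 1193 n [0.002 0.698 0.716] elev 44.3 c [-0.0291  0.0697  0.0657] [-0.104  0.059] [0.032 0.114] [0.018 0.099] t 30.2417
```

View pics/t8.png

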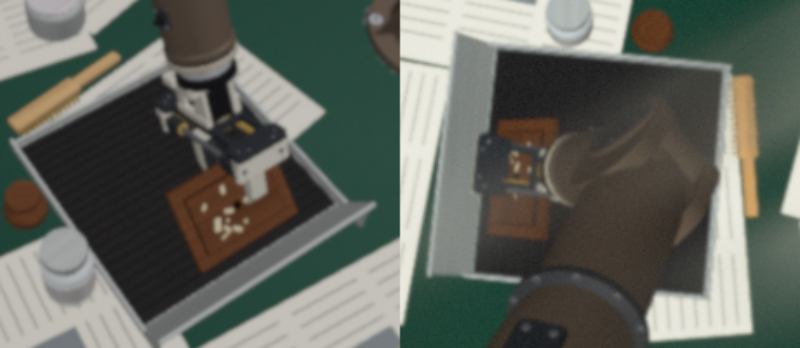

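The panel settled onto the lower finger at 45° elevation as planned, with its edge under the gripper (left tile (240,200)). Now lowering it along the arc.

```bash
cat > low.py <<'E'
from slope import *
def pose(e,f,d,yp=.110,x=-.021):
    e,f=np.radians([e,f]); E=np.array([x,yp-.12*np.cos(e),.005+.12*np.sin(e)])
    z=np.array([0,np.cos(f),-np.sin(f)]); n=np.array([0,np.sin(f),np.cos(f)])
    return T2W(E+d*z+.046*n-.014*z),quat(RT@tool(z,n))
E
python3 - <<'E'
from low import *
t=W2T(robot.read_eef_pos()); Rt=RT.T@rot(robot.read_tool_rot())
B=t+.014*Rt[:,2]-.046*Rt[:,1]; print("B tip",B)
p=W2T(pose(45,65,0)[0])-t; print("d now",-p@Rt[:,2]," offset normal",p@Rt[:,1])
d0=-p@Rt[:,2]; w0=p@Rt[:,1]
for k,e in enumerate([42,38,34,30,26,22]):
    a=(k+1)/6; f=65-12*a; d=d0+(.010-d0)*a
    P,q=pose(e,f,d); r=robot.move_straight(P,q,.06,contact_N=12)
    print(e,round(f),r,np.round(robot.read_wrist_force(),1))
    if r: break
a=slope()["color"][150:350,220:450]; b=slope("top")["color"][150:350,200:430]
print(np.round(robot.read_q(),2))
save("t9",cv2.resize(np.hstack([a,b]),(800,348)))
E
```

```text
B tip [-0.02003137  0.02757493  0.08509201]
d now 0.005339313954888064  offset normal -0.0001877257762715613
42 63 False [-0.1 -0.5 -0.3]
38 61 False [-0.1 -0.2 -1.4]
34 59 False [-0.5 -1.2 -0.6]
30 57 False [ 0.1  0.5 -1.3]
26 55 False [-0.  -0.8 -0.9]
22 53 False [ 0.5 -0.2 -0.1]
scene 2303 n [0.003 0.018 1.   ] elev 1.0 c [-0.0134  0.0711  0.0186] [-0.1    0.061] [0.006 0.123] [0.013 0.024] t 31.9833
top 1729 n [0.004 0.005 1.   ] elev 0.4 c [-0.0242  0.0658  0.0187] [-0.101  0.061] [0.004 0.123] [0.014 0.024] t 32.0333
[ 0.    0.62  0.37  2.04 -1.02  1.05  2.62]
```

Run:
```python
from slope import *
e=np.array(robot.read_eef_pos()); z=rot(robot.read_tool_rot())[:,2]
robot.move_straight(e-z*.10,max_speed=.12)
robot.move_pose(T2W([-.15,-.12,.30]),pushq(-1,0))
a=slope()["color"][150:450,200:560]; b=slope("top")["color"][100:400,90:450]
save("t10",cv2.resize(np.hstack([a,b]),(800,333)))
```

```text
Traceback (most recent call last):
station.PlanningError: the arm cannot take that pose within its joint ranges
```

Run:
```python
from slope import *
e=np.array(robot.read_eef_pos()); print(W2T(e))
robot.move_straight(e+[0,0,.12],max_speed=.2)
robot.goto_joints([-1.334, 0.434, 0.025, 1.573, -0.012, 1.134, -0.075])
a=slope()["color"][150:450,200:560]; b=slope("top")["color"][100:400,90:450]
save("t10",cv2.resize(np.hstack([a,b]),(800,333)))
```

```text
[-0.02127758 -0.0258915   0.16070499]
scene 2494 n [0.004 0.007 1.   ] elev 0.5 c [-0.0175  0.0661  0.0186] [-0.101  0.061] [0.005 0.123] [0.014 0.023] t 36.2917
top 2422 n [ 0.004 -0.     1.   ] elev 0.2 c [-0.021   0.0615  0.0195] [-0.1    0.061] [0.004 0.122] [0.015 0.024] t 36.3417
```

View pics/t10.png

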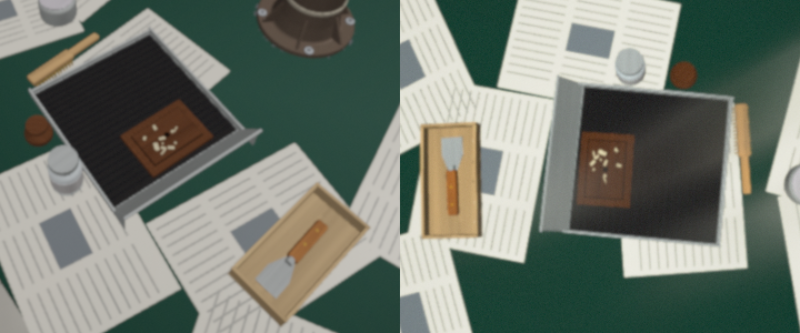

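The panel lies flat with its raised face up at right-tile (605,170), tray y ≈ 0.063. The scraper is in the till at (452,180) and the bystanders are where they started. Handing in.

```bash
python3 -c "
from station import robot
print(robot.finish_job())"
```

```text
the job is handed in; nothing more can be done
None
```

I handed the job in at about 36 s: the drawer front lies flat on the mat with its raised face up, the scraper is flat in the tool tray and the bystanders look unmoved, but the front slipped off the finger at between 22° and 45° instead of being let down all the way, so its speed against the 0.6 m/s limit is unconfirmed, and the scraper was dropped about 29 mm into its tray.

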